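# Change the bayonet pressure cap on a header tank

## Robot

A 6-joint arm with a two-finger parallel gripper is mounted at the origin on the work surface. World frame = base frame: x ahead of the robot, y to its left, z up, the work surface at z = 0. Lengths are in mm, angles in degrees, forces in N, time in s.
With the tool pointing down it reaches from about 325 to 900 mm from the base axis. Payload 6.1 kg.
Tool frame: the origin (TCP) lies at the very end of the fingers, on their centre line; the grasp point (between the pads) lies 19 mm behind it; z points along the fingers, y is the line along which they close (so a half turn about z gives the same grasp; the last joint's range is limited). The gripper opens to 85 mm and grips with 20 to 120 N. Pads are 22 mm wide; open, the fingers measure 114 mm over their backs; the gripper's body (76 mm by 85 mm) begins 54 mm behind the grasp point. The pads swing forward as they close: fully open they stand 13 mm farther back than shut.
Start: joints at [-77.24, 12.628, 87.462, -0, 79.91, -7.225], TCP at [213.599, -587.36, 231.3] pointing down, gripper open.
Joint ranges: [-170.65, 170.65], [-52.31, 119.04], [5.05, 147.46], [-71.25, 251.25], [11.57, 151.72], [-153.62, 153.62]. Speed limits (degrees/s): [147.25, 147.25, 172.46, 180, 180, 180].

## Interface

Orientations are given as a 3x3 rotation matrix whose columns are the frame's x, y, z axes.
In Python, from station import robot, get_image, search_frame gives the robot as it stands. Calls block until the motion is done:
- robot.reach(position, orientation): joint-space move of the TCP to a pose.
- robot.line_to(position, vel=150, frame=None): straight line of the TCP; frame=None keeps the orientation; vel is the mean speed in mm/s.
- robot.goto_joints(angles): joint-space move.
- robot.command_gripper(opening, force=None): finger opening in mm; force is the grip in N (None keeps the last); returns when the fingers have stopped.
- robot.hold(seconds).
- robot.inverse_kinematics(position, orientation): joint angles nearest the present ones, or None.
- robot.get_state(): the state.
- get_image(name): name is "scene" or "top"; returns a dict with "pixels" (420x560x3 uint8, red, green, blue), "range_z" (420x560 float32, mm along the optical axis (not along the pixel's ray), 0 where there is no reading), "fx", "fy", "cx", "cy" (pixels), "position" and "orientation" of the camera in the world. Camera axes: x right, y down, z forward; pixel columns grow to the right and rows downward; lengths in mm; the calibration is good to about 2 mm. A picture is of the moment at which its call begins.
A pose or a line that the arm cannot do raises robot.Unreachable and nothing moves.
- robot.job_done(): hands the job in; it is judged then, once.
Trained networks look in the newest picture that a camera, given by its name, has taken for a name from the list of things; names that differ only in an ending like _2 or _b are one class to them, and where a whole thing is asked for, a point or a joint stands for the part that bears it (a point fixed in the world has none). Each returns a list of dicts, best first, with "conf" (0 to 1); they miss things now and then, are a little off and sometimes report something else, mostly with a low value. They report only what shows in the picture. A call takes as long as a camera call. They do not tell look-alikes from the thing itself.
- search_frame(target, camera): "point" ([column, row] in pixels, amid what is visible of it).
The state is a dict: "time": time; "joint_pos": joint angles; "dq": joint speeds; "effort": joint torques, N m; "position": TCP position; "orientation": TCP orientation; "ft_force": force on the tool from outside, world axes, zero at the start; "wrist_torque": the same for the moment, N m; "grip_width": finger opening in mm; "grasp_force": force on a finger pad.
Only numpy, scipy, OpenCV 4.12 (cv2) and the standard library are available. Lean on these libraries where they do the work, as an engineer would, in place of code of your own. Each camera call takes 0.05 s, during which the arm holds its last target. There are 200 camera calls.

## Task

The steel pressure cap (with a black finger bar) on the polished aluminium header tank is worn out: press it down against its spring, turn it a quarter turn anticlockwise, lift it off and put it in the round magnetic dish. Then fit the new cap that stands on the cart: set it in the filler neck with its bar in line with the two notches, press it fully down, turn it a quarter turn clockwise to the stop and let it spring up into its lock, then let go. Leave the two bottles, the polisher and the spare wool pad where they are.

Things in the scene. Friction and masses are not known exactly. Their poses are not given: they have to be found in the camera images.
- old_cap_grip (a point): Worn cap, at first locked in the neck. 0.15 kg: steel disc 66 mm across, 10 mm thick; on it a black finger bar 56 long, 14 wide, 20 mm high, to pinch across its 14 mm. Point: centre of the bar, 10 mm above the disc's top. x along the bar (both ways alike), z up. Below the disc: plug 34 mm across, 17 mm long, at its foot two lugs, one under each end of the bar (24 mm radius, 10 wide, 5 high).
- new_cap_grip (a point): New cap, same shape, size and spring as the worn one. It stands upright on its valve plate on the cart, this point (centre of its bar) 54 mm above the cart top. x along the bar (both ways alike), z up.
- old_valve (a joint): How far the worn cap's sprung valve plate (30 mm across, under the plug) is pushed up into the cap, in m: 0 free (its foot 54 mm below the bar's centre), 0.006 locked, 0.013 pressed fully down. Spring: 5 N at first plus 0.8 N per mm.
- new_valve (a joint): The same for the new cap.
- neck (a point): Centre of the filler neck's rim, 148 mm above the cart. Tube 60 mm across, 26 mm above the tank's flat top, its mouth a flange of 39 mm bore with two opposite notches 15 mm wide for the lugs. x through the notches (both ways alike), y along the tank, z up. From the notches a pressed cap turns only clockwise seen from above, 84 degrees to a stop. Tank 90 x 200 mm, stand 110 x 240 mm, fixed.
- neck_lock (a point): Same point as neck; x is the way a locked cap's bar points: 80 degrees clockwise from the notches seen from above (4 more or less). Height of the bar's centre over the rim: locked 27 mm; under 22 the lugs are free to turn; 20 pressed fully down (disc on rim, 15 N); let go at the notches it springs up to 33; resting on the flange, not in the notches, 37; over 54 it is wholly out.
- dish_floor (a point): Centre of the inner floor of the round steel magnetic parts dish, 9 mm above the cart. 115 mm wide inside at the floor, 144 mm at the rim, rim 32 mm above the cart. It holds fast to the cart's steel top.
- bottle_a: White squeeze bottle, 56 mm across, 174 mm high, standing. Origin: centre of its underside. Bystander.
- bottle_b: Another white squeeze bottle, the same. Bystander.
- wool_pad: Spare polishing pad of cream wool with a yellow back, 160 mm across, 30 mm high, lying flat. Origin: centre of its underside. Bystander.
- polisher: Cordless polisher with a red body, lying on its 156 mm wool pad and its battery; reaches 340 mm from the pad's centre along its +y, 120 mm high. Origin: under the pad's centre. Bystander.
Not all that is in view belongs to the job. Leave any turquoise look-alike of the part that bears old_cap_grip alone.

How it is judged (in metres and radians):
On the way, in this order (a step that is already met when the one before it is completed fails the run):
1. the worn cap is pressed down out of its lock before it is turned (not wrenched round) (z of old_cap_grip in the frame of neck below 0.0235 m and angle between the x axis of old_cap_grip and the x axis of neck_lock, either way round below 0.14 rad), for 0.02 s.
2. the worn cap is unlocked and lifted clear of the filler neck (z of old_cap_grip in the frame of neck above 0.055 m), for 0.1 s.
3. the worn cap lies in the magnetic dish, let go (horizontal distance between old_cap_grip and dish_floor below 0.06 m and height (world z) of old_cap_grip below 0.075 m and contact force between the fingers and old_cap below 0.1 N and linear speed of old_cap below 0.05 m/s), for 0.2 s.
4. the new cap is pressed in, turned and sprung up into its lock in the neck (horizontal distance between new_cap_grip and neck below 0.006 m and z of new_cap_grip in the frame of neck between 0.025 and 0.0295 m and angle between the x axis of new_cap_grip and the x axis of neck_lock, either way round below 0.14 rad), for 0.2 s.
At the end, for the whole second after the job is handed in: New cap locked: bar within 8 degrees of neck_lock x and 4.5 of upright, its centre within 6 mm of the neck axis and 25 to 29.5 mm above the rim (sprung up, not held down). Worn cap in the dish: bar centre within 60 mm of its middle, under 75 mm above the cart. Both at rest, let go (all of step 4 and angle between new_cap_grip's own z axis and vertical below 0.08 rad and horizontal distance between old_cap_grip and dish_floor below 0.06 m and height (world z) of old_cap_grip below 0.075 m and linear speed of each of old_cap, new_cap below 0.02 m/s); the robot touches nothing.
It fails at once if a bottle moved more than 30 mm or tipped (distance of any of bottle_a, bottle_b from where it was at the start of the episode above 0.03 m or angle between any of bottle_a, bottle_b's own z axis and vertical above 0.3 rad).
It fails at once if the polisher or the wool pad moved more than 30 mm (distance of any of polisher, wool_pad from where it was at the start of the episode above 0.03 m).
It also fails if it takes over 61 s, if anything falls off the work surface, if the arm or the gripper's body presses on something with over 40 N, if the wrist force passes 120 N, or if a joint passes its speed limit or range.

## Working session

There is one attempt and no reset: what is moved stays moved. The work goes in short steps, each a Python script; the robot and the scene stay as the last script left them, time stands still between calls to the robot, and variables do not carry over. Pictures are saved under pics/ and viewed, at most 10 in all, crops included, and the job is handed in when it is done.

```bash
ls; mkdir -p pics
cat > h.py <<'E'
import numpy as np, cv2
from station import robot, get_image, search_frame
def world(im,u,v,z=None):
    d=im["range_z"]; R=np.array(im["orientation"]); p=np.array(im["position"])
    r=np.stack([(np.asarray(u)-im["cx"])/im["fx"],(np.asarray(v)-im["cy"])/im["fy"],np.ones(np.shape(u))],-1)
    if z is not None:
        w=r@R.T; return p+w*((z-p[2])/w[...,2])[...,None]
    zz=d[np.asarray(v).astype(int),np.asarray(u).astype(int)]
    return (r*zz[...,None])@R.T+p
def save(im,n): cv2.imwrite(f"pics/{n}.png",im["pixels"][:,:,::-1])
E
python3 - <<'E'
from h import *
for c in ["scene","top"]:
    im=get_image(c); save(im,c+"0"); np.savez(c+"0.npz",**im)
    print(c,np.round(im["position"]),np.round(im["orientation"],2).tolist(),im["fx"])
    for t in ["old_cap_grip","new_cap_grip","neck","dish_floor","bottle_a","wool_pad","polisher"]:
        for r in search_frame(t,c)[:4]:
            u,v=r["point"]; print(t,np.round([u,v,r["conf"]],2),np.round(world(im,np.array(u),np.array(v))))
E
```

```text
pics
scene [1438.  667. 1033.] [[-0.64, 0.49, -0.6], [0.77, 0.4, -0.5], [-0.0, -0.78, -0.63]] 510.03451933191127
old_cap_grip [315.5 200.1   0.8] [534.  43. 167.]
old_cap_grip [300.3  261.6    0.66] [648.  83.  44.]
old_cap_grip [331.3  203.7    0.51] [402.  11.  56.]
new_cap_grip [234.6  192.2    0.83] [ 539. -267.   45.]
neck [301.4  224.3    0.74] [557.  15.  79.]
dish_floor [397.6  266.6    0.84] [468. 284.  14.]
bottle_a [436.5  328.7    0.86] [660. 479.  93.]
bottle_a [177.6  176.7    0.59] [ 627. -431.   80.]
bottle_a [252.   267.2    0.53] [791.  38. 106.]
wool_pad [202.   157.4    0.73] [ 450. -512.   29.]
polisher [252.5 268.7   0.8] [787.  36.  96.]
top [ 384.  -20. 1299.] [[0.02, -0.99, 0.16], [-1.0, -0.02, -0.02], [0.02, -0.16, -0.99]] 431.83066125462494
old_cap_grip [274.7  270.4    0.78] [395. -24.  64.]
old_cap_grip [239.1  188.7    0.72] [632.  87.  42.]
old_cap_grip [252.7  222.6    0.66] [515.  36. 186.]
new_cap_grip [365.8 223.5   0.7] [ 534. -283.   65.]
neck [278.   231.7    0.62] [499. -30. 120.]
dish_floor [165.8  236.1    0.79] [490. 302.  10.]
bottle_a [107.6  186.4    0.89] [617. 447. 109.]
bottle_a [423.8  198.7    0.87] [ 601. -437.  115.]
wool_pad [443.3  266.3    0.76] [ 417. -518.   31.]
polisher [291.5  145.3    0.64] [748. -63. 113.]
```

Run:
```python
import cv2,numpy as np
a=cv2.imread("pics/top0.png"); b=cv2.imread("pics/scene0.png")
cv2.imwrite("pics/topc.png",cv2.resize(a[130:310,130:460],None,fx=2.4,fy=2.4,interpolation=cv2.INTER_CUBIC))
cv2.imwrite("pics/scenec.png",cv2.resize(b[140:340,160:440],None,fx=2.8,fy=2.8,interpolation=cv2.INTER_CUBIC))
```

```text
(no output)
```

View pics/topc.png

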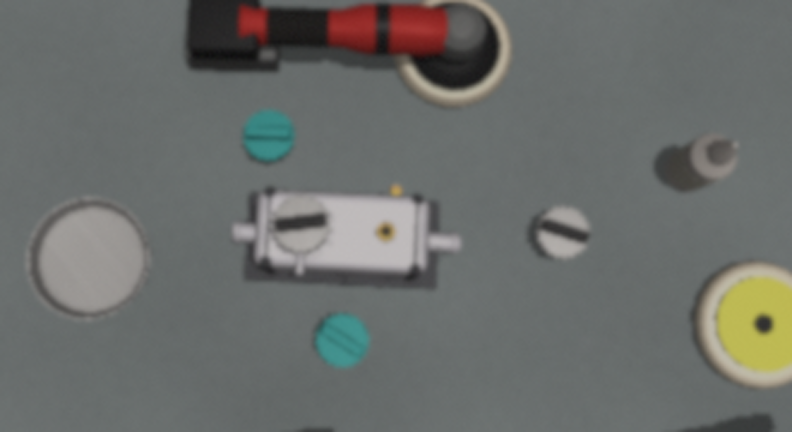

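View pics/scenec.png

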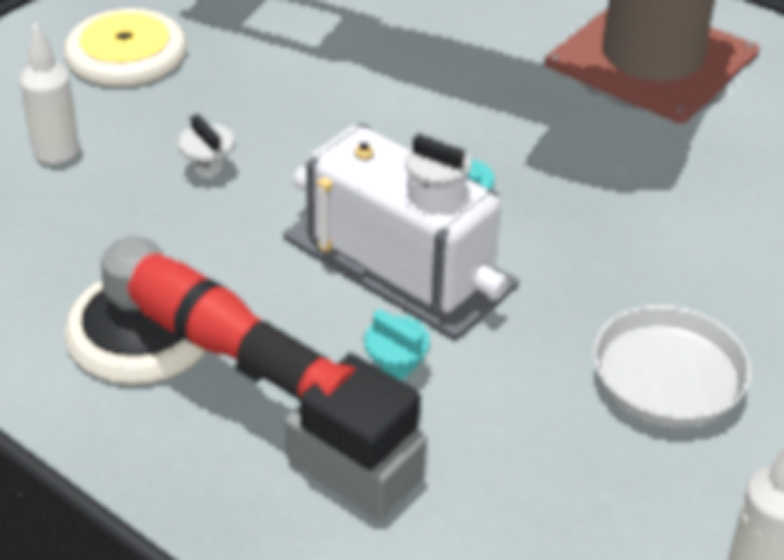

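The top crop shows the worn cap at about px (255,222) on the tank and the new cap at about (364,227). The dish is at about (166,236), and two turquoise look-alikes stand near the tank. Next I measure both black bars in both views.

```bash
cat >> h.py <<'E'
def bar(im,u,v,ztop,r=16,thr=80):
    """dark bar near pixel u,v; top face at ztop -> centre, yaw deg, length, width"""
    g=im["pixels"].max(2).astype(np.float32); u,v=int(u),int(v)
    w=g[v-r:v+r+1,u-r:u+r+1]; m=(w<thr).astype(np.uint8)
    n,l,s,c=cv2.connectedComponentsWithStats(m)
    ys,xs=np.nonzero(l>0)
    k=l[np.nonzero(m)]; d=[np.hypot(*(c[i]-r)) if s[i,4]>8 else 99 for i in range(1,n)]
    ys,xs=np.nonzero(l==1+int(np.argmin(d)))
    P=world(im,xs+u-r+0.0,ys+v-r+0.0,ztop)[:,:2]
    C=P.mean(0); e,V=np.linalg.eigh(np.cov((P-C).T)); a=V[:,1]
    return C,np.degrees(np.arctan2(a[1],a[0]))%180,np.sqrt(12*e[::-1]),len(xs)
E
python3 - <<'E'
from h import *
T=dict(np.load("top0.npz"));S=dict(np.load("scene0.npz"))
for n,(im,u,v,z) in {"oldT":(T,255,222,185),"newT":(T,364,227,64),"oldS":(S,316.5,194,185),"newS":(S,233.5,187,64)}.items():
    for t in (60,90): print(n,t,bar(im,u,v,z,thr=t))
# dish
for n,im,(u,v) in [("T",T,(166,236)),("S",S,(398,270))]:
    yy,xx=np.mgrid[v-45:v+46,u-45:u+46]; P=world(im,xx,yy); m=(P[...,2]>5)&(P[...,2]<14)&(np.hypot(P[...,0]-480,P[...,1]-298)<75)
    m&=im["pixels"][yy,xx].mean(2)>130
    (cx,cy),r=cv2.minEnclosingCircle(P[m][:,:2].astype(np.float32)); print("dish",n,cx,cy,r)
# tank top
for n,im in [("T",T),("S",S)]:
    yy,xx=np.mgrid[100:320,200:360]; P=world(im,xx,yy); m=(P[...,2]>112)&(P[...,2]<132)&(np.hypot(P[...,0]-505,P[...,1]+10)<140)
    print("tank",n,m.sum(),cv2.minAreaRect(P[m][:,:2].astype(np.float32)))
E
```

```text
oldT 60 (array([515.77176122,  32.58433068]), np.float64(97.96396004559816), array([44.34420507,  7.5296239 ]), 51)
oldT 90 (array([516.19897362,  32.29010145]), np.float64(98.14131380738651), array([51.59847961, 12.16374638]), 93)
newT 60 (array([ 527.58204383, -278.87982094]), np.float64(73.52033473933244), array([53.31788619,  6.06482253]), 37)
newT 90 (array([ 524.15040395, -264.11574726]), np.float64(91.66726243650795), array([73.74204647, 39.1855283 ]), 150)
oldS 60 (array([532.28645607,  40.95246858]), np.float64(95.21274796762489), array([49.08591842, 15.74865414]), 64)
oldS 90 (array([530.34246193,  41.12604165]), np.float64(91.49450595257821), array([52.79677869, 23.17053844]), 101)
newS 60 (array([ 542.78867355, -268.15030323]), np.float64(72.81093380874158), array([50.15608262,  8.1128659 ]), 24)
newS 90 (array([ 540.07640771, -271.01558226]), np.float64(68.09716762282851), array([58.66597107, 12.90860361]), 46)
dish T 485.6621398925781 296.41961669921875 63.70735549926758
dish S 483.0290222167969 296.0335693359375 71.80611419677734
tank T 1760 ((517.9132690429688, -11.961814880371094), (102.8559799194336, 196.09307861328125), 0.6465551257133484)
tank S 1122 ((524.3612670898438, -10.603874206542969), (198.5338897705078, 103.31388854980469), 89.30555725097656)
```

```bash
cat >> h.py <<'E'
def Rz(a):
    c,s=np.cos(np.radians(a)),np.sin(np.radians(a)); return np.array([[c,s,0],[s,-c,0],[0,0,-1.]])
def yaw():
    R=np.array(robot.get_state()["orientation"]); return np.degrees(np.arctan2(R[1,0],R[0,0]))
def st(tag=""):
    s=robot.get_state(); print(tag,"t%.1f"%s["time"],"p",np.round(s["position"],1),"yaw %.1f"%yaw(),"F",np.round(s["ft_force"],1),"M",np.round(s["wrist_torque"],2),"w %.1f"%s["grip_width"],"gf %.1f"%s["grasp_force"]); return s
E
python3 - <<'E'
from h import *
st()
for p in [(518,33,230),(518,33,160),(529,-278,120),(485,296,150)]:
    print(p,{a:(lambda q:None if q is None else np.round(q).astype(int).tolist())(robot.inverse_kinematics(p,Rz(a))) for a in (-172,-107,-82,-2,8,73,98,178)})
robot.reach((518,33,235),Rz(-82)); st()
im=get_image("scene"); save(im,"s1"); np.savez("s1.npz",**im)
R=np.array(im["orientation"])
def proj(P): q=R.T@(np.array(P)-im["position"]); return q[0]/q[2]*im["fx"]+im["cx"],q[1]/q[2]*im["fy"]+im["cy"]
y=Rz(-82)[:,1]
for s in (-57,-42,42,57): print(s,proj(np.array([518,33,248])+s*y),proj(np.array([518,33,235])+s*y))
a=im["pixels"][100:250,220:420,::-1]
cv2.imwrite("pics/s1c.png",cv2.resize(a,None,fx=4,fy=4,interpolation=cv2.INTER_CUBIC))
E
```

```text
t0.8 p [ 213.6 -587.4  231.4] yaw 20.0 F [ 0.1 -0.5  0.1] M [-0.01  0.01  0.02] w 85.6 gf 0.0
(518, 33, 230) {-172: [-5, -2, 103, 0, 79, -103], -107: None, -82: None, -2: [-5, -2, 103, 0, 79, 87], 8: [-5, -2, 103, 0, 79, 77], 73: [-5, -2, 103, 0, 79, 12], 98: [-5, -2, 103, 0, 79, -13], 178: [-5, -2, 103, 0, 79, -93]}
(518, 33, 160) {-172: [-5, 2, 107, 0, 71, -103], -107: None, -82: None, -2: [-5, 2, 107, 0, 71, 87], 8: [-5, 2, 107, 0, 71, 77], 73: [-5, 2, 107, 0, 71, 12], 98: [-5, 2, 107, 0, 71, -13], 178: [-5, 2, 107, 0, 71, -93]}
(529, -278, 120) {-172: [-35, 15, 97, 0, 68, -133], -107: None, -82: [-35, 15, 97, 0, 68, 137], -2: [-35, 15, 97, 0, 68, 57], 8: [-35, 15, 97, 0, 68, 47], 73: [-35, 15, 97, 0, 68, -18], 98: [-35, 15, 97, 0, 68, -43], 178: [-35, 15, 97, 0, 68, -123]}
(485, 296, 150) {-172: [23, 9, 101, 0, 70, -75], -107: [23, 9, 101, 0, 70, -140], -82: None, -2: [23, 9, 101, 0, 70, 115], 8: [23, 9, 101, 0, 70, 105], 73: [23, 9, 101, 0, 70, 40], 98: [23, 9, 101, 0, 70, 15], 178: [23, 9, 101, 0, 70, -65]}Traceback (most recent call last):
  File "<stdin>", line 5, in <module>
station.Unreachable: the arm cannot take that pose within its joint ranges
```

Run:
```python
from h import *
robot.reach((518,33,235),Rz(98)); st()
im=get_image("scene"); save(im,"s1"); np.savez("s1.npz",**im)
R=np.array(im["orientation"])
def proj(P): q=R.T@(np.array(P)-im["position"]); return np.round((q[0]/q[2]*im["fx"]+im["cx"],q[1]/q[2]*im["fy"]+im["cy"]),1)
y=Rz(98)[:,1]
for s in (-57,-42,42,57): print(s,proj(np.array([518,33,248])+s*y),proj(np.array([518,33,235])+s*y))
a=im["pixels"][100:250,220:420,::-1]
cv2.imwrite("pics/s1c.png",cv2.resize(a,None,fx=4,fy=4,interpolation=cv2.INTER_CUBIC))
```

```text
t3.2 p [518.2  32.2 235. ] yaw 97.9 F [ 0.3 -0.4  0.6] M [-0.08  0.    0.01] w 85.6 gf 0.0
-57 [327.3 161.5] [327.  165.5]
-42 [324.7 164.2] [324.5 168.1]
42 [309.7 179.7] [309.6 183.7]
57 [306.9 182.6] [306.8 186.7]
```

View pics/s1c.png

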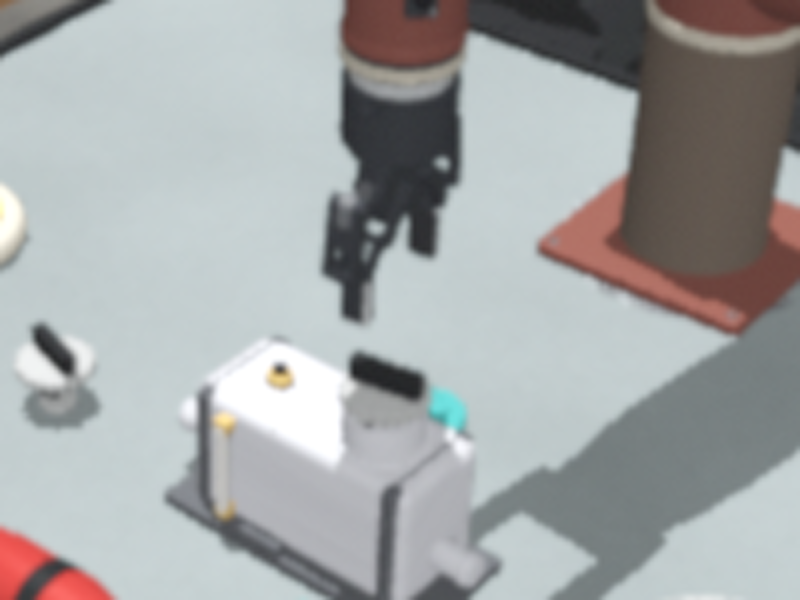

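The fingertips at about px (309,180) and (326,162) match their projection to within 1–2 px, so the calibration is usable. The bar lies roughly at (521,32), and I'll close gently across it.

Run:
```python
from h import *
robot.line_to((521,32,168),vel=120); st()
for w in (40,30,24): robot.command_gripper(w,20); st(w)
```

```text
t4.0 p [521.4  31.9 168.5] yaw 98.0 F [ 0.4  0.1 -0.8] M [0.04 0.01 0.  ] w 85.4 gf 0.0
40 t4.5 p [521.1  32.  168.2] yaw 98.0 F [-0.  -0.7 -0.1] M [-0.01  0.01  0.02] w 39.8 gf 0.0
30 t4.8 p [521.  32. 168.] yaw 98.0 F [-0.   0.1  0.7] M [0.03 0.03 0.  ] w 29.7 gf 0.0
24 t5.0 p [521.  32. 168.] yaw 98.0 F [-0.1  0.2 -0.8] M [ 0.01 -0.02  0.01] w 24.3 gf 0.0
```

Run:
```python
from h import *
for w in (21,18.5,17,15.5):
    robot.command_gripper(w,20); s=st(w)
    if abs(np.array(s["ft_force"])[:2]).max()>4: break
```

```text
21 t5.2 p [521.  32. 168.] yaw 98.0 F [ 0.3  0.8 -0.3] M [ 0.01 -0.01  0.  ] w 21.1 gf 0.0
18.5 t5.4 p [521.  32. 168.] yaw 98.0 F [-0.   0.2 -0.7] M [ 0.01 -0.   -0.02] w 18.7 gf 0.0
17 t5.7 p [520.9  32.  168. ] yaw 98.0 F [-1.2  0.1  0.2] M [-0.03  0.05  0.04] w 17.2 gf 0.3
15.5 t5.9 p [520.6  32.  167.9] yaw 98.0 F [-3.6 -0.4  2.1] M [-0.08  0.54  0.02] w 15.9 gf 1.6
```

Run:
```python
from h import *
robot.command_gripper(85,20); robot.reach((519.4,32,170),Rz(8)); st()
for w in (66,62,60,58.5,57.2):
    robot.command_gripper(w,20); s=st(w)
    if abs(np.array(s["ft_force"])[:2]).max()>2: break
```

```text
t8.0 p [519.4  32.  170. ] yaw 8.1 F [-0.3  0.2  0.6] M [ 0.01  0.05 -0.05] w 84.7 gf 0.0
66 t8.3 p [519.4  32.  170. ] yaw 8.0 F [-0.2  0.2  1.1] M [-0.03 -0.04  0.01] w 65.7 gf 0.0
62 t8.5 p [519.4  32.  170. ] yaw 8.0 F [ 0.5  0.5 -1.2] M [-0.04 -0.06  0.02] w 62.0 gf 0.0
60 t8.7 p [519.4  32.  170. ] yaw 8.0 F [ 0.6  0.6 -0.2] M [-0.02 -0.   -0.01] w 59.8 gf 0.0
58.5 t8.9 p [519.3  32.4 170.1] yaw 8.0 F [-1.   2.3  2.1] M [0.51 0.15 0.03] w 58.4 gf 1.4
```

Run:
```python
from h import *
robot.command_gripper(85); robot.reach((519.4,33.3,170),Rz(98)); robot.command_gripper(20); robot.line_to((519.4,33.3,168),vel=60)
robot.command_gripper(5,70); st("grip")
for z in (165,163,161.8): robot.line_to((519.4,33.3,z),vel=40); s=st(z)
```

```text
grip t11.8 p [519.3  33.3 168.1] yaw 98.0 F [-1.   0.4  2.3] M [ 0.    0.25 -0.01] w 12.1 gf 68.9
165 t12.1 p [519.7  33.3 166.4] yaw 98.0 F [-4.2  0.4 10.6] M [ 0.1   0.93 -0.01] w 11.8 gf 70.2
163 t12.3 p [519.8  33.3 164.8] yaw 98.0 F [-5.   1.1 11.1] M [0.03 0.95 0.05] w 11.9 gf 70.4
161.8 t12.6 p [519.9  33.3 163.7] yaw 98.0 F [-4.5  1.  13.1] M [ 0.07  1.02 -0.03] w 12.5 gf 70.5
```

Run:
```python
from h import *
for z in (160,159,158,157):
    robot.line_to((519.4,33.3,z),vel=40); s=st(z)
    if s["ft_force"][2]>17: break
```

```text
160 t12.8 p [520.   33.3 162.1] yaw 98.0 F [-6.3  0.1 13.1] M [ 0.07  1.09 -0.02] w 12.5 gf 70.7
159 t13.1 p [520.   33.3 161.3] yaw 98.0 F [-5.9  0.1 13.5] M [ 0.07  1.19 -0.04] w 12.2 gf 70.8
158 t13.3 p [520.   33.3 161. ] yaw 98.0 F [-7.9  1.2 18.5] M [0.11 1.51 0.  ] w 12.5 gf 71.3
```

Run:
```python
from h import *
for a in (110,125,140,155,170,178):
    robot.line_to((519.4,33.3,158),frame=Rz(a),vel=60) if False else robot.reach((519.4,33.3,158),Rz(a)); s=st(a)
    if abs(s["wrist_torque"][2])>2.5: break
```

```text
110 t13.6 p [521.2  33.2 161.1] yaw 110.0 F [-3.6  0.2 13.1] M [-0.01  0.63  0.11] w 12.7 gf 70.8
125 t14.0 p [521.9  33.1 161.4] yaw 125.0 F [-0.3 -0.6 14.2] M [0.05 0.29 0.09] w 12.3 gf 70.8
140 t14.4 p [521.9  33.2 161.4] yaw 140.0 F [-0.7 -0.2 13.7] M [0.06 0.32 0.05] w 12.2 gf 70.7
155 t14.7 p [522.   33.2 161.4] yaw 155.0 F [-0.3  0.2 14.2] M [0.08 0.26 0.08] w 12.0 gf 70.7
170 t15.1 p [521.8  33.1 161.3] yaw 170.0 F [-2.5 -1.3 14.1] M [0.04 0.36 0.12] w 12.5 gf 70.8
178 t15.3 p [522.   33.1 161.4] yaw 178.0 F [-0.7  0.6 13.4] M [0.06 0.22 0.08] w 12.6 gf 70.7
```

Run:
```python
from h import *
for z in (166,172,176,182):
    robot.line_to((519.4 if z<100 else 521,33.2,z),vel=60); s=st(z)
    if s["ft_force"][2]<-12: break
```

```text
166 t15.6 p [522.2  33.1 168.1] yaw 178.0 F [-3.  -0.4  8.5] M [-0.04  0.41  0.07] w 12.2 gf 69.9
172 t15.9 p [522.   33.1 173.1] yaw 178.0 F [ 1.3 -0.8  5.4] M [-0.04 -0.18 -0.01] w 12.4 gf 69.3
176 t16.1 p [520.4  33.2 175.2] yaw 178.0 F [ 0.5 -0.6 -2.4] M [ 0.06  0.05 -0.06] w 12.2 gf 68.7
182 t16.4 p [521.   33.2 182.1] yaw 178.0 F [-0.7  0.1 -1.3] M [ 0.02 -0.    0.03] w 11.7 gf 68.7
```

Run:
```python
from h import *
robot.line_to((521,33.2,235),vel=200); robot.reach((484.5,296,150),Rz(178)); st()
robot.line_to((484.5,296,64),vel=150)
for z in (59,57,55,53):
    robot.line_to((484.5,296,z),vel=60); s=st(z)
    if s["ft_force"][2]>3: break
robot.command_gripper(85,20); st()
robot.line_to((484.5,296,130),vel=200)
im=get_image("scene"); save(im,"s2"); T=get_image("top"); save(T,"t2"); 
cv2.imwrite("pics/s2c.png",cv2.resize(im["pixels"][120:320,180:450,::-1],None,fx=2.9,fy=2.9,interpolation=cv2.INTER_CUBIC))
st()
```

```text
t17.9 p [484.9 295.1 149.9] yaw 178.0 F [ 0.2 -0.2 -1.5] M [-0.04 -0.05  0.03] w 12.2 gf 68.7
59 t18.8 p [484.9 296.1  59.6] yaw 178.0 F [ 0.4 -0.5 -1.1] M [ 0.07 -0.01 -0.02] w 12.5 gf 68.7
57 t19.1 p [484.4 296.   57. ] yaw 178.0 F [-0.5 -0.1 -1.8] M [ 0.03  0.06 -0.03] w 12.1 gf 68.7
55 t19.3 p [484.9 296.2  55.7] yaw 178.0 F [-1.  -1.1  4.8] M [-0.09  0.25 -0.03] w 12.3 gf 69.4
 t20.0 p [484.5 296.   55. ] yaw 178.0 F [ 0.   0.1 -0.2] M [0.03 0.04 0.04] w 85.0 gf 0.0
 t20.7 p [483.4 295.5 128.3] yaw 178.0 F [0.5 0.3 0. ] M [-0.04  0.04 -0.02] w 84.9 gf 0.0
```

View pics/s2c.png

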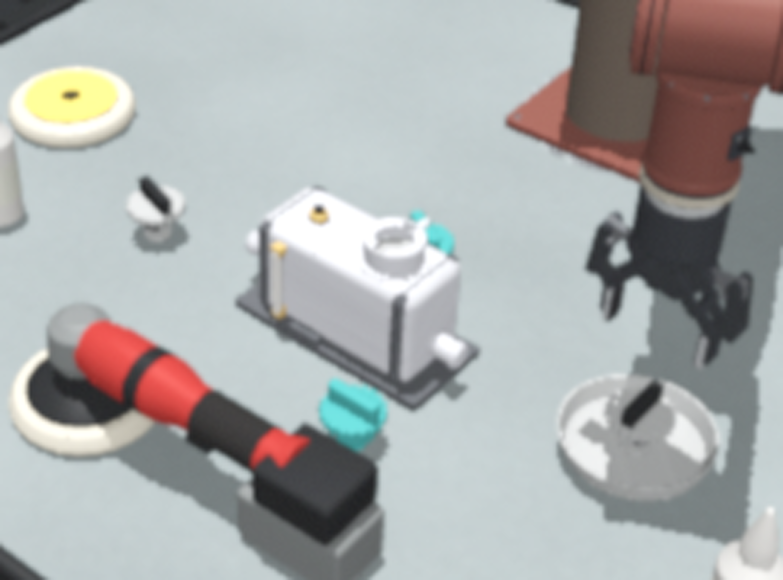

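The worn cap stands upright in the dish at crop (640,405), the neck is empty, and the new cap is untouched at about (155,200). Next I centre the new cap lengthwise, then grip it.

Run:
```python
from h import *
robot.line_to((484.5,296,200),vel=250)
robot.reach((530.5,-278,120),Rz(-17)); robot.line_to((530.5,-278,50),vel=150)
for w in (62,57.5): robot.command_gripper(w,20); st(w)
robot.command_gripper(80); robot.reach((530.5,-278,50),Rz(73)); robot.command_gripper(20); robot.line_to((530.5,-278,47.5),vel=60); st()
robot.command_gripper(5,70); st("grip")
im=get_image("scene"); save(im,"s3")
cv2.imwrite("pics/s3c.png",cv2.resize(im["pixels"][130:230,180:300,::-1],None,fx=5,fy=5,interpolation=cv2.INTER_CUBIC))
```

```text
62 t24.2 p [ 531.  -278.5   50.9] yaw -17.0 F [-0.1 -0.4  0. ] M [-0.01  0.04 -0.01] w 62.1 gf 0.2
57.5 t24.4 p [ 530.6 -278.1   50.2] yaw -17.0 F [ 0.  -0.7  0.6] M [-0.13  0.   -0.03] w 57.6 gf 0.3
 t27.0 p [ 530.3 -277.8   47.2] yaw 73.0 F [-0.3 -0.2  0.9] M [-0.03 -0.   -0.02] w 20.3 gf 0.0
grip t27.2 p [ 530.5 -278.    47.5] yaw 73.0 F [ 0.   0.7 -0.4] M [0.06 0.05 0.06] w 12.5 gf 69.3
```

View pics/s3c.png

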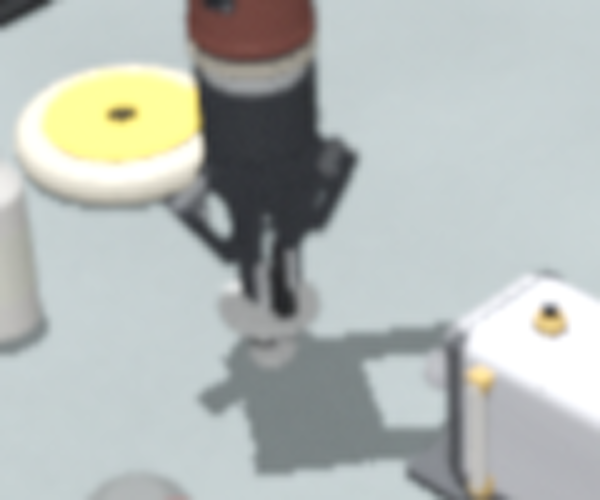

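The new cap is gripped upright at crop (270,300). Now I carry it to the neck.

Run:
```python
from h import *
robot.line_to((530.5,-278,235),vel=200); robot.reach((521.3,33.2,225),Rz(178)); robot.line_to((521.3,33.2,200),vel=120);robot.hold(.2); st()
for z in (190,184,180,177,174,171,168):
    robot.line_to((521.3,33.2,z),vel=60); s=st(z)
    F=np.array(s["ft_force"])
    if F[2]>12 or abs(F[:2]).max()>8 or (F[2]>4 and z>174): break
```

```text
t30.1 p [521.9  32.9 200.9] yaw 178.0 F [-0.4 -0.5 -1.4] M [-0.   -0.03  0.01] w 12.0 gf 69.2
190 t30.4 p [522.8  33.1 191.5] yaw 178.0 F [ 0.7 -0.7  7.2] M [-0.02 -0.17  0.02] w 12.1 gf 70.3
```

Run:
```python
from h import *
robot.line_to((521.3,33.2,200),vel=100); robot.hold(.2); st()
im=get_image("scene"); save(im,"s4"); T=get_image("top"); save(T,"t4")
a=cv2.resize(im["pixels"][140:240,270:370,::-1],None,fx=6,fy=6,interpolation=cv2.INTER_CUBIC)
cv2.imwrite("pics/s4c.png",a)
```

```text
t30.9 p [520.6  33.3 199. ] yaw 178.0 F [-0.5 -0.8 -1.2] M [-0.01 -0.02 -0.01] w 12.3 gf 69.2
```

View pics/s4c.png

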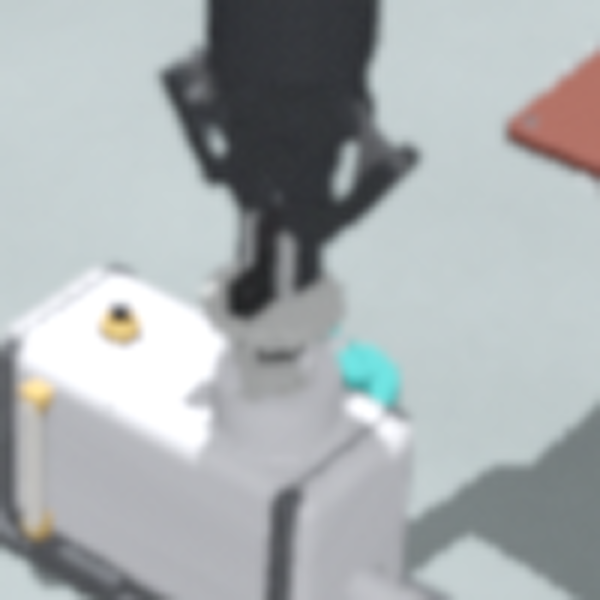

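Run:
```python
from h import *
x=519.2
robot.line_to((x,33.4,200),vel=60); robot.hold(.2)
for z in (194,191,188,184,180,177,174,171,168):
    robot.line_to((x,33.4,z),vel=60); s=st(z)
    F=np.array(s["ft_force"])
    if F[2]>12 or abs(F[:2]).max()>8 or (F[2]>4 and z>174): break
```

```text
194 t31.7 p [518.7  33.5 193.2] yaw 178.0 F [-0.2 -0.7 -1.1] M [-0.01  0.03 -0.04] w 12.2 gf 69.2
191 t31.9 p [519.   33.4 190.7] yaw 178.0 F [ 0.2 -0.3 -1.9] M [-0.02 -0.04  0.  ] w 12.1 gf 69.2
188 t32.2 p [519.1  33.4 187.8] yaw 178.0 F [ 0.1 -0.5 -1.4] M [-0.06  0.    0.02] w 12.0 gf 69.2
184 t32.4 p [518.9  33.4 183.6] yaw 178.0 F [ 0.1  0.2 -1.2] M [0.02 0.02 0.05] w 12.3 gf 69.2
180 t32.7 p [518.9  33.4 179.6] yaw 178.0 F [ 0.6 -0.2 -1.6] M [-0.05  0.   -0.02] w 12.1 gf 69.2
177 t32.9 p [519.7  33.4 178.2] yaw 178.0 F [-3.  -0.   5.9] M [0.02 0.45 0.02] w 12.0 gf 70.2
```

Run:
```python
from h import *
done=False
for x,y,a in [(518.5,33.4,178),(518,33.4,180),(519,33.4,181),(520,33.4,180),(520.5,33.4,178),(519,34.2,179),(519,32.6,179)]:
    robot.line_to((x,y,179.5),vel=60,frame=Rz(a))
    robot.line_to((x,y,176),vel=40); s=st((x,y,a))
    if s["position"][2]<176.7: break
```

```text
(518.5, 33.4, 178) t33.4 p [519.   33.4 177.8] yaw 178.0 F [-5.5 -0.9 11.5] M [0.02 0.85 0.03] w 12.0 gf 71.0
(518, 33.4, 180) t33.9 p [517.5  33.4 175.1] yaw 180.0 F [ 0.1 -0.7 -1.9] M [ 0.08 -0.01 -0.03] w 12.1 gf 69.3
```

Run:
```python
from h import *
for z in (172,168,164,161,159,158,157):
    robot.line_to((518,33.4,z),vel=60); s=st(z); F=np.array(s["ft_force"])
    if F[2]>17.5 or abs(F[:2]).max()>12: break
```

```text
172 t34.2 p [518.   33.4 172.2] yaw 180.0 F [-2.5  0.6  4.7] M [ 0.06  0.54 -0.03] w 12.1 gf 70.1
168 t34.4 p [518.   33.5 168.7] yaw -180.0 F [-4.6  1.2  7. ] M [ 0.07  0.81 -0.03] w 12.3 gf 70.5
164 t34.7 p [518.   33.5 165.1] yaw -180.0 F [-6.   1.   9.9] M [0.1  1.04 0.01] w 12.4 gf 70.9
161 t34.9 p [518.1  33.5 162.5] yaw -180.0 F [-6.3 -0.1 12. ] M [ 0.09  1.23 -0.05] w 12.2 gf 71.2
159 t35.2 p [518.1  33.5 161.4] yaw -180.0 F [-9.4  1.3 18.5] M [ 0.07  1.74 -0.04] w 12.1 gf 71.7
```

Run:
```python
from h import *
for a in (165,150,135,120,110,104,100,98):
    robot.reach((517,33.4,158.5),Rz(a)); s=st(a)
    if abs(s["wrist_torque"][2])>1: break
```

```text
165 t35.5 p [518.1  34.3 161.5] yaw 165.0 F [-6.8  4.7 18. ] M [ 0.59  1.28 -0.08] w 12.3 gf 71.8
150 t35.9 p [518.5  35.  161.6] yaw 150.0 F [-5.9  6.9 16.9] M [ 1.07  0.98 -0.08] w 12.1 gf 71.7
135 t36.2 p [518.7  35.2 161.7] yaw 135.0 F [-4.6  7.5 15.8] M [ 1.28  0.89 -0.09] w 12.3 gf 71.7
120 t36.6 p [519.   35.1 161.7] yaw 120.0 F [-2.9  7.  15. ] M [ 1.23  0.68 -0.05] w 11.8 gf 71.6
110 t36.9 p [519.3  35.3 161.8] yaw 110.0 F [-2.1  7.2 15.6] M [ 1.38  0.43 -0.06] w 12.4 gf 71.5
104 t37.1 p [519.5  35.2 161.8] yaw 104.0 F [-1.5  7.9 14.6] M [ 1.28  0.4  -0.13] w 11.9 gf 71.4
100 t37.4 p [519.7  35.2 161.8] yaw 100.0 F [-1.6  7.4 14.2] M [ 1.34  0.24 -0.04] w 12.1 gf 71.4
98 t37.6 p [519.8  35.2 161.8] yaw 98.0 F [ 0.1  7.2 14. ] M [1.4  0.2  0.04] w 11.9 gf 71.3
```

Run:
```python
from h import *
for z in (162,165,167.5,169.5):
    robot.line_to((519,33.6,z),vel=50); s=st(z)
    if s["ft_force"][2]<0: break
```

```text
162 t37.9 p [520.1  35.3 164.3] yaw 98.0 F [-4.9  6.8 14.2] M [1.16 0.95 0.01] w 12.0 gf 71.2
165 t38.1 p [520.   35.3 166.9] yaw 98.0 F [-3.9  6.6 10.6] M [1.17 0.72 0.01] w 12.4 gf 70.9
167.5 t38.4 p [519.8  35.3 168.4] yaw 98.0 F [-1.4  6.   4.5] M [1.15 0.22 0.05] w 12.5 gf 71.1
169.5 t38.6 p [519.6  35.2 168.6] yaw 98.0 F [ 4.4  6.2 -6.1] M [ 1.06 -0.82  0.14] w 12.3 gf 70.5
```

It holds against an upward pull, so it is locked. Next I release and inspect.

Run:
```python
from h import *
robot.line_to((519,33.6,168.2),vel=50); robot.command_gripper(30,20); st(); robot.command_gripper(85)
robot.line_to((519,33.6,235),vel=200); robot.reach((400,-250,300),Rz(98)); robot.hold(.3); st()
im=get_image("scene"); save(im,"s5"); T=get_image("top"); save(T,"t5")
for t in (60,90):
    for n,i,u,v,z in (("T",T,255,222,185),("S",im,316.5,194,185),("oldT",T,170,233,73)): 
        try: print(n,bar(i,u,v,z,thr=t))
        except Exception as e: print(n,e)
a=cv2.resize(im["pixels"][150:300,260:440,::-1],None,fx=4,fy=4,interpolation=cv2.INTER_CUBIC)
cv2.imwrite("pics/s5c.png",a)
```

```text
t39.2 p [519.   33.3 168.1] yaw 98.0 F [-0.6 -0.7 -0.3] M [-0.06 -0.03 -0.05] w 30.2 gf 0.0
 t41.8 p [ 400.4 -249.3  299.8] yaw 98.1 F [-0.1  0.3 -0.2] M [0.01 0.02 0.01] w 85.2 gf 0.0
T (array([517.20781732,  33.09759313]), np.float64(98.19783507042587), array([41.64267781,  4.87582368]), 29)
S (array([533.38520235,  38.18598361]), np.float64(93.90051084834917), array([50.96067274, 16.28025514]), 69)
oldT (array([482.45341942, 290.38735382]), np.float64(178.78479303722108), array([45.74685807,  8.84689545]), 52)
T (array([517.72835109,  29.0580004 ]), np.float64(98.45884296603496), array([50.80866721, 10.81566859]), 82)
S (array([531.14847515,  37.69503201]), np.float64(86.42811003755088), array([55.48168224, 23.90331382]), 110)
oldT (array([481.96444886, 290.85530892]), np.float64(177.6661905643077), array([51.70082445, 13.59467603]), 89)
```

View pics/s5c.png

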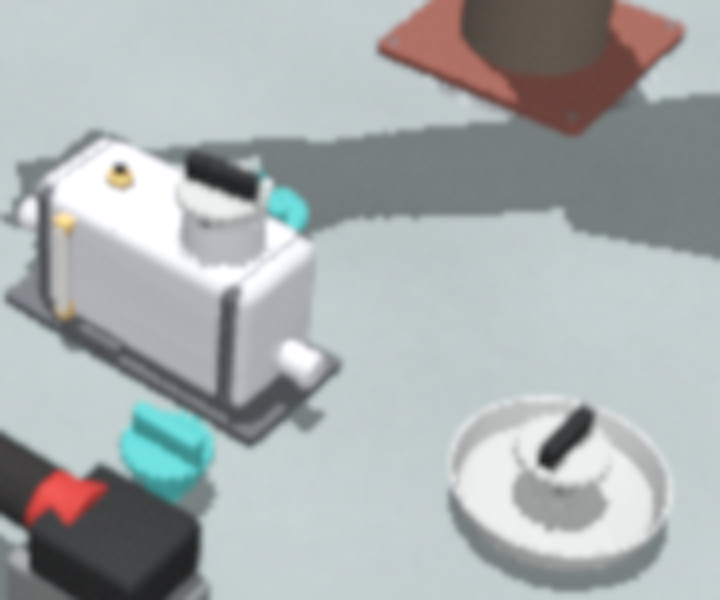

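The new cap sits in the neck at crop (222,185), upright and at the same angle (98°) as the original. The worn cap stands in the dish at (567,435). Handing in.

```bash
python3 -c "
from h import *
print(robot.job_done())"
```

```text
the job is handed in; nothing more can be done
None
```

The job is handed in, but no verdict came back: the worn cap stands in the magnetic dish, the new cap held in its lock against an upward pull before I let go, and the bottles, polisher and pad were not touched on purpose.

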